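# Index the portion disc of the topping dispenser and lock it

## Task

The topping dispenser has been put together after cleaning, but its portion disc still sits at a random angle. Turn the disc gently by its upright lugs until the notch in its rim comes round to the spring plunger and the plunger drops in, and stop there: do not force the disc against the plunger. Then swing the locking lever fully over, across the plunger, let go, and leave the things standing around where they are.

Things in the scene. Friction and masses are not known exactly. Their poses are not given: they have to be found in the camera images.
- dispenser: Fixed black plastic foot of the dispenser: round plate 176 mm across, 20 mm high, with an upright spindle 20 mm across in its middle. Origin: on the spindle axis at table height, z up. On its -y side a 120 mm wide, 14 mm high tongue reaches out to 170 mm from the axis; on it stand the plunger's bracket and the lever's post.
- spindle_top (a point): Top of the dark spindle, on its axis, 42 mm above the table. The plunger's bracket can be shifted round this axis and was clamped by hand: it stands in the dispenser's -y direction only to within 0.15 rad (10 mm at the rim) either way, so where the plunger meets the notch must be felt or seen. Bracket: aluminium, 26 mm wide, 86 to 122 mm from the axis, top 43 mm above the table.
- disc: Loose round steel disc, 140 mm across, about 0.45 kg, lying on the foot with 1 mm play around the spindle; turns either way. Origin: on its axis on its underside, 20 mm above the table; upper face 35 mm above the table. Turns with 1 to 6 N at a lug; with the plunger in its notch it is blocked both ways but for 1.5 mm. Over 20 N on it is forcing. Dark round spots on it are shallow pockets.
- lug (a point): Middle of the top of one of the disc's four equal upright lugs, 52 mm from the disc's axis and 57 mm above the table; they stand 45, 135, 225 and 315 degrees round from the notch (this one at +45, counter-clockwise seen from above). Each is 22 mm high above the disc's face, 8 mm thick along the turning direction and 16 mm long radially.
- notch (a point): Middle of the only notch in the disc's rim, 65 mm from the disc's axis in the disc's own -y direction, at the height of its upper face. The notch is 13 mm wide and 11 mm deep.
- plunger (a joint): Travel (m) of the spring plunger, a level steel bar with a 10 mm wide round nose pointing at the spindle 29 mm above the table: 0 to 0.002 while it rides on the disc's rim, about 0.0095 when fully in the notch. Its spring pushes with about 2 N. On its outer end is a black knob 20 mm across, 140 to 154 mm from the spindle axis, top 39 mm above the table.
- lever (a joint): Angle (rad) of the flat steel locking lever on its post: near 0 open (points away from the disc, along the dispenser's -y), 1.57 at its stop (across the plunger, along the dispenser's -x). Closes clockwise seen from above, about an upright pivot at x = 42, y = -105 mm in the dispenser's frame. Stays where left, takes 2 N at its tab; close it only after the plunger is in.
- lever_tab (a point): Middle of the top of the upright tab at the lever's free end, 60 mm from the pivot, 78 mm above the table. The tab is 16 mm long along the lever, 8 mm thick along its turning direction and stands 26 mm above the lever's flat arm (arm top 52 mm above the table).
- cup_stack: Bystander: stack of paper cups, 68 mm across, 98 mm high. Origin: centre of its underside.
- hopper: Bystander: the dispenser's clear plastic hopper, 124 mm across, 130 mm high. Origin: centre of its underside.
- seed_jar: Bystander: jar, 90 mm across, 130 mm high. Origin: centre of its underside.
- sauce_bottle: Bystander: dark squeeze bottle, 56 mm across, 190 mm high. Origin: centre of its underside.
- tasting_cup: Bystander close to the dispenser: small paper cup, 52 mm across, 36 mm high. Origin: centre of its underside.
- rubber_ring: Bystander close to the dispenser: flat rubber sealing ring, 48 mm across, 10 mm high. Origin: centre of its underside.
- spoon: Bystander close to the dispenser: spoon lying flat beside the foot. Origin: middle of its underside.

How it is judged:
By the outcome, as a careful person would: the job done as asked, in the order asked, and still so for the second after the job is handed in, with the robot touching nothing.
It also fails if it takes over 61 s, if anything falls off the work surface, if the arm or the gripper's body presses on something with over 40 N, if the wrist force passes 120 N, or if a joint passes its speed limit or range.

## Robot

A 6-joint arm with a two-finger parallel gripper is mounted at the origin on the work surface. World frame = base frame: x ahead of the robot, y to its left, z up, the work surface at z = 0. Lengths are in m, angles in rad, forces in N, time in s.
With the tool pointing down it reaches from about 0.25 to 0.725 m from the base axis. Payload 4 kg.
Tool frame: the origin (TCP) lies between the finger pads; the fingertips stand 8 mm ahead of it and the grasp point (between the pads) lies 11 mm behind it (bot.tip_reach is the distance from the TCP to the fingertips, in m); z points along the fingers, y is the line along which they close (so a half turn about z gives the same grasp; the last joint's range is limited). The gripper opens to 85 mm and grips with 20 to 120 N. Pads are 22 mm wide; open, the fingers measure 114 mm over their backs; the gripper's body (76 mm by 85 mm) begins 54 mm behind the grasp point. The pads swing forward as they close: fully open they stand 13 mm farther back than shut.
Start: joints at [0, 0.241, 0.005, 1.335, 0, 1.571], TCP at [0.5, -0, 0.239] pointing down, gripper open.
Joint ranges: [-2.72, 2.72], [-1.05, 1.87], [-1.09, 1.28], [-1.99, 2.15], [-1.42, 1.44], [-3.14, 3.14]. Speed limits (rad/s): [2.79, 2.79, 3.14, 3.14, 3.14, 3.14].

## Interface

Orientations are given as a unit quaternion [x, y, z, w].
In Python, from workcell import bot gives the robot as it stands.
- The arm moves only by the tool move_arm, never from a script. Its argument "deltas" is a list of rows, each a list of 7 numbers: the opening, from 0 (shut) to 1 (fully open), then the shift along the tool's x, y, z in mm, then the turn, a rotation vector about the tool's x, y, z in degrees. In form: [[gripper, tx, ty, tz, ax, ay, az], ...]. A call has 1 to 10 rows; each row shifts and turns the commanded pose from where the row before left it, along the tool's axes as they then stand; what a row does not reach is not made up. A row lasts 1/12 s, in which the tool goes at most 41.7 mm and 7.16 degrees, less where a joint would pass 70% of its speed; a pose out of reach is approached as far as the arm can. A call is refused whole if a number of a shift passes 41.7 or a number of a turn 7.16, either way. A call with a gripper value outside its range is refused whole. The fingers move at their own pace and stop on an object; the grip force is fixed at half the most. Time passes only in rows, so rows that do not move let the fingers close. It gives the time, the measured TCP pose, the force, the opening and the grip force at its end, in the units of the state.
- bot.get_obs(): the state, without advancing time (a new reading comes with each control period).
- bot.camera(name): name is "scene" or "side" or "wrist"; returns the picture (420x560x3 uint8, blue, green, red); there is no depth.
- bot.calibration(name): a dict with "K" (3x3 intrinsics, pixels), "position" and "orientation" of the camera in the world. Camera axes: x right, y down, z forward; pixel columns grow to the right and rows downward; lengths in m; the calibration is good to about 2 mm. A picture is of the moment at which its call begins: read the wrist's pose just before it. calibration takes no time and is no camera call; for the wrist camera it gives the pose at the moment of the call.
- bot.job_done(): hands the job in; it is judged then, once.
Trained networks look in the newest picture that a camera, given by its name, has taken for a name from the list of things; names that differ only in an ending like _2 or _b are one class to them, and where a whole thing is asked for, a point or a joint stands for the part that bears it (a point fixed in the world has none). Each returns a list of dicts, best first, with "conf" (0 to 1); they miss things now and then, are a little off and sometimes report something else, mostly with a low value. They report only what shows in the picture. A call takes as long as a camera call.
- bot.outline_of(query, camera): "pixels" (420x560 bool, what is visible of it) and "rect" ([left, top, width, height] in pixels, round what is visible of it).
The state is a dict: "clock": time; "joint_pos": joint angles; "joint_vel": joint speeds; "tau": joint torques, N m; "eef_pos": TCP position; "tool_rot": TCP orientation; "ft_force": force on the tool from outside, world axes, zero at the start; "ft_torque": the same for the moment, N m; "grip_width": finger opening in m; "grasp_force": force on a finger pad.
Only numpy, scipy, OpenCV 4.12 (cv2) and the standard library are available. Lean on these libraries where they do the work, as an engineer would, in place of code of your own. Each camera call takes 0.05 s, during which the arm holds its last target. There are 200 camera calls.

## Working session

There is one attempt and no reset: what is moved stays moved. The work goes in short steps, Python scripts to look and compute and a tool call to move; the robot and the scene stay as the last step left them, time stands still between calls to the robot, and variables do not carry over. Pictures are saved under pics/ and viewed, at most 10 in all, crops included, and the job is handed in when it is done.

Besides the shell and the picture viewer there is one more tool, called after ">>>" by a JSON object that holds its "op" and its "data", one argument or row to a line. move_arm: Moves the arm, as the interface text tells. Its arguments: {"type":"object","properties":{"deltas":{"type":"array","items":{"type":"array","items":{"type":"number"}}}},"required":["deltas"]}

```bash
mkdir -p pics; cat > h.py <<'E'
import numpy as np, cv2
from scipy.spatial.transform import Rotation as R
from workcell import bot
def ray(c,px,z):
    P=np.array(c["position"]);d=R.from_quat(c["orientation"]).as_matrix()@np.linalg.inv(c["K"])@[px[0],px[1],1.]
    return P+d*(z-P[2])/d[2]
def proj(c,p):
    q=np.array(c["K"])@R.from_quat(c["orientation"]).as_matrix().T@(np.array(p)-c["position"]);return q[:2]/q[2]
def cen(o):
    return np.argwhere(o["pixels"]).mean(0)[::-1]
E
python3 - <<'E'
from h import *
ims=[]
for n in ["scene","side"]:
    im=bot.camera(n); c=bot.calibration(n); cv2.imwrite(f"pics/{n}.png",im); ims.append(im)
    print(n,np.round(c["position"],3),np.round(c["orientation"],3),np.round(c["K"],0).tolist())
    for q,z in [("spindle_top",.042),("disc",.035),("dispenser",.02),("lever",.052),("plunger",.039),("notch",.035),("lever_tab",.07),("tasting_cup",.036),("rubber_ring",.01),("spoon",0.005),("cup_stack",.05),("hopper",.06),("seed_jar",.06),("sauce_bottle",.09)]:
        o=bot.outline_of(q,n)
        for k in o[:1]:
            print(q,round(k["conf"],2),k["rect"],np.round(cen(k)),np.round(ray(c,cen(k),z),3))
o=bot.get_obs(); print(o["tool_rot"],o["clock"])
w=bot.camera("wrist"); cv2.imwrite("pics/w0.png",w)
s=ims[0]; cv2.imwrite("pics/both.png",cv2.resize(np.hstack([ims[0],w]),(800,300)))
E
```

```text
scene [0.892 0.434 0.866] [ 0.301  0.909 -0.272 -0.097] [[386.0, 0.0, 283.0], [0.0, 386.0, 212.0], [0.0, 0.0, 1.0]]
spindle_top 0.92 [245.6, 197.6, 103.3, 74.5] [291. 236.] [0.581 0.07  0.042]
disc 0.86 [288.7, 212.2, 56.4, 50.9] [315. 237.] [0.534 0.106 0.035]
dispenser 0.58 [248.1, 199.6, 100.7, 71.9] [292. 237.] [0.572 0.064 0.02 ]
lever 0.48 [245.1, 210.0, 31.6, 20.5] [259. 220.] [ 0.622 -0.009  0.052]
plunger 0.58 [260.5, 207.6, 26.9, 16.3] [268. 215.] [ 0.59  -0.015  0.039]
notch 0.96 [291.1, 210.1, 55.2, 54.0] [315. 238.] [0.534 0.107 0.035]
lever_tab 0.77 [247.0, 208.7, 25.6, 22.5] [260. 221.] [0.627 0.005 0.07 ]
tasting_cup 0.79 [305.7, 184.0, 17.5, 19.4] [315. 194.] [0.449 0.002 0.036]
rubber_ring 0.62 [267.8, 265.4, 18.4, 19.2] [277. 275.] [0.664 0.122 0.01 ]
spoon 0.92 [347.7, 225.7, 34.4, 70.2] [365. 268.] [0.477 0.232 0.005]
cup_stack 0.75 [412.7, 277.1, 46.6, 39.1] [433. 298.] [0.428 0.388 0.05 ]
hopper 0.62 [321.3, 305.8, 68.0, 71.8] [355. 339.] [0.632 0.351 0.06 ]
seed_jar 0.68 [162.9, 109.6, 40.2, 51.6] [184. 136.] [ 0.635 -0.367  0.06 ]
sauce_bottle 0.7 [223.9, 73.
[... 567 characters left out ...]
] [274. 263.] [0.522 0.112 0.035]
lever_tab 0.64 [257.7, 194.7, 13.1, 30.2] [264. 211.] [0.607 0.01  0.07 ]
tasting_cup 0.87 [322.6, 233.1, 24.1, 31.1] [333. 249.] [0.433 0.014 0.036]
rubber_ring 0.73 [207.0, 245.9, 24.1, 18.0] [219. 255.] [0.654 0.125 0.01 ]
spoon 0.89 [222.4, 308.8, 104.3, 20.6] [271. 320.] [0.466 0.224 0.005]
cup_stack 0.91 [210.6, 345.1, 45.5, 69.6] [234. 377.] [0.439 0.384 0.05 ]
hopper 0.72 [103.6, 264.4, 77.8, 90.5] [146. 308.] [0.656 0.345 0.06 ]
seed_jar 0.66 [310.0, 130.2, 23.0, 34.8] [319. 149.] [ 0.623 -0.303  0.06 ]
sauce_bottle 0.9 [374.3, 106.0, 20.7, 69.4] [384. 146.] [ 0.46  -0.352  0.09 ]
[ 7.07094561e-01  7.07119001e-01 -4.19014161e-06  2.96323804e-06] 1.5
```

View pics/scene.png

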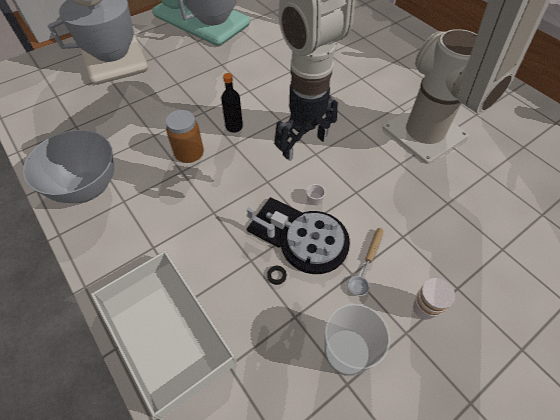

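View pics/w0.png

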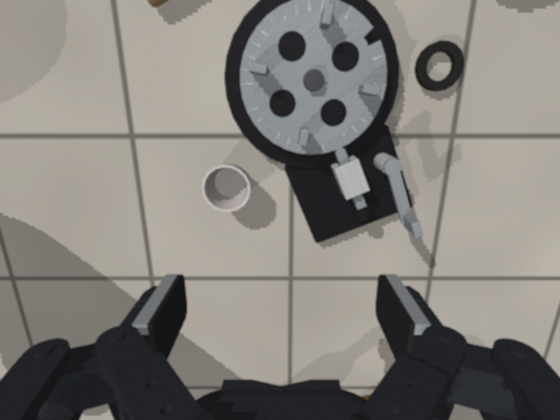

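The wrist view shows the spindle at (314,80) and the notch at (374,40). Lugs are at (327,15), (259,70), (305,137) and (369,90). The bracket is at (350,178), with the nose near (342,155), and the lever runs from (385,160) to (415,232).

```bash
python3 - <<'E'
from h import *
c=bot.calibration("wrist"); print(np.round(c["position"],3),np.round(c["orientation"],3),np.round(c["K"],0).tolist())
C=ray(c,(314,80),.042); print("C",C.round(4))
def pr(n,px,z):
    p=ray(c,px,z); d=(p-C)[:2]; print(n,p.round(3),"r",round(np.hypot(*d)*1000,1),"ang",round(np.degrees(np.arctan2(d[1],d[0])),1))
pr("notch",(374,41),.035)
for l in [(328,8),(255,69),(305,132),(373,90)]: pr("lug",l,.057)
pr("nose",(342,155),.033); pr("bracket",(350,178),.043); pr("knob",(361,203),.039)
pr("pivot",(383,158),.055); pr("tab",(415,230),.078); pr("tongue corner",(317,241),.014); pr("tongue corner",(411,205),.014)
E
```

```text
[0.5   0.079 0.374] [0.987 0.    0.    0.158] [[330.0, 0.0, 281.0], [0.0, 330.0, 212.0], [0.0, 0.0, 1.0]]
C [0.5313 0.1002 0.042 ]
notch [0.586 0.134 0.035] r 64.8 ang 31.7
lug [0.54  0.156 0.057] r 56.1 ang 81.2
lug [0.477 0.108 0.057] r 54.6 ang 171.5
lug [0.523 0.054 0.057] r 47.1 ang -100.3
lug [0.583 0.091 0.057] r 53.0 ang -10.2
nose [0.563 0.029 0.033] r 78.2 ang -65.8
bracket [0.571 0.007 0.043] r 101.3 ang -67.0
knob [ 0.585 -0.021  0.039] r 132.6 ang -66.0
pivot [0.599 0.029 0.055] r 98.1 ang -46.3
tab [ 0.629 -0.036  0.078] r 168.2 ang -54.3
tongue corner [ 0.543 -0.075  0.014] r 175.9 ang -86.2
tongue corner [ 0.649 -0.031  0.014] r 176.0 ang -48.1
```

>>> {"op": "move_arm", "data": {
  "deltas": [
    [0.3, 27, -5, 10, 0, 0, 0],
    [0.3, 27, -5, 10, 0, 0, 0],
    [0.3, 27, -5, 10, 0, 0, 0],
    [0.3, 28, -5, 10, 0, 0, 0],
    [0.3, 0, 0, 5, 0, 0, -7],
    [0.3, 0, 0, 5, 0, 0, -7],
    [0.3, 0, 0, 5, 0, 0, -7],
    [0.3, 0, 0, 5, 0, 0, -7],
    [0.3, 0, 0, 0, 0, 0, -7],
    [0.3, 0, 0, 0, 0, 0, -7]
  ]
}}

```text
clock: 2.38
eef_pos: [0.4797, 0.109, 0.1789]
tool_rot: [0.404, 0.915, -0.0, -0.0]
ft_force: [0.6, -0.3, -0.3]
grip_width: 0.0257
grasp_force: 0.0
```

```bash
python3 - <<'E'
from h import *
o=bot.get_obs(); print(o["joint_pos"],o["clock"])
E
```

```text
[ 2.23523594e-01  2.60979516e-01 -1.29287095e-01  1.18139712e+00
 -1.73282282e-05  1.05499480e+00] 2.3833
```

>>> {"op": "move_arm", "data": {
  "deltas": [
    [0.3, 0, 0, 0, 0, 0, -7],
    [0.3, 0, 0, 0, 0, 0, -7],
    [0.3, 0, 0, 0, 0, 0, -7],
    [0.3, 0, 0, 0, 0, 0, -7],
    [0.3, 0, 0, 0, 0, 0, -7],
    [0.3, 0, 0, 0, 0, 0, -5],
    [0.3, 0, 0, 30, 0, 0, 0],
    [0.3, 0, 0, 30, 0, 0, 0],
    [0.3, 0, 0, 20, 0, 0, 0],
    [0.3, 0, 0, 0, 0, 0, 0]
  ]
}}

```text
clock: 3.22
eef_pos: [0.4765, 0.1082, 0.0953]
tool_rot: [0.07, 0.998, -0.001, -0.004]
ft_force: [-1.4, 0.8, -0.0]
grip_width: 0.0257
grasp_force: 0.0
```

```bash
python3 - <<'E'
from h import *
o=bot.get_obs(); print(o["joint_pos"][5],o["eef_pos"],bot.tip_reach)
c=bot.calibration("wrist")
w=bot.camera("wrist"); cv2.imwrite("pics/w1.png",w)
s=bot.camera("side"); 
cv2.imwrite("pics/m1.png",np.hstack([cv2.resize(w,(400,300)),cv2.resize(s[170:320,190:390],(400,300))]))
for n,r,a,z in [("C",0,0,.042)]+[("lug%d"%a,.052,a,.057) for a in (80,170,260,350)]:
    p=[.531+r*np.cos(np.radians(a)),.102+r*np.sin(np.radians(a)),z]; print(n,(proj(c,p)*400/560).round())
E
```

```text
0.3629252810923928 [0.47650929 0.10823012 0.09525456] 0.008
C [203. 226.]
lug80 [263. 238.]
lug170 [206. 182.]
lug260 [144. 234.]
lug350 [201. 283.]
```

View pics/m1.png

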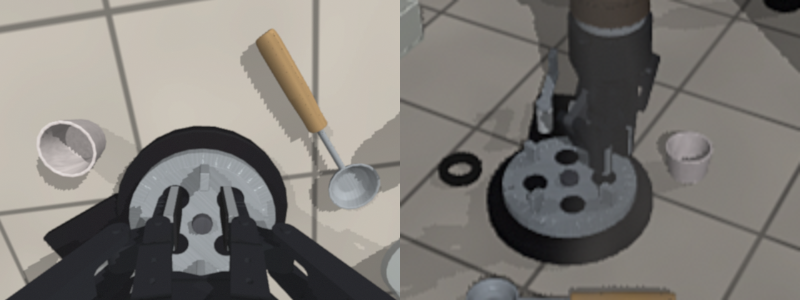

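The lug sits between the fingers at about (205,180), and the predicted points match the picture, so I can descend.

>>> {"op": "move_arm", "data": {
  "deltas": [
    [0.3, 0, 0, 15, 0, 0, 0],
    [0.3, 0, 0, 15, 0, 0, 0],
    [0.3, 0, 0, 10, 0, 0, 0],
    [0.3, 0, 0, 6, 0, 0, 0],
    [0.3, 0, 0, 4, 0, 0, 0],
    [0.3, 0, 0, 0, 0, 0, 0]
  ]
}}

```text
clock: 3.82
eef_pos: [0.4801, 0.109, 0.0493]
tool_rot: [0.07, 0.998, -0.0, -0.0]
ft_force: [-0.8, 0.3, 0.4]
grip_width: 0.0255
grasp_force: 0.0
```

>>> {"op": "move_arm", "data": {
  "deltas": [
    [0.3, -0.1, 3.6, 2, 0, 0, 4],
    [0.3, -0.1, 3.6, 1, 0, 0, 4],
    [0.3, -0.1, 2, 0, 0, 0, 2],
    [0.3, -0.1, 2, 0, 0, 0, 2],
    [0.3, -0.1, 2, 0, 0, 0, 2],
    [0.3, -0.1, 2, 0, 0, 0, 2],
    [0.3, -0.1, 2, 0, 0, 0, 2]
  ]
}}

```text
clock: 4.4
eef_pos: [0.4858, 0.1239, 0.047]
tool_rot: [0.226, 0.974, -0.002, 0.001]
ft_force: [-0.0, -4.3, -0.0]
grip_width: 0.0258
grasp_force: 2.2
```

>>> {"op": "move_arm", "data": {
  "deltas": [
    [0.3, 0, 3.6, 0, 0, 0, 4],
    [0.3, -0.1, 3.6, 0, 0, 0, 4],
    [0.3, -0.1, 3.6, 0, 0, 0, 4],
    [0.3, -0.1, 3.6, 0, 0, 0, 4],
    [0.3, -0.1, 3.6, 0, 0, 0, 4],
    [0.3, -0.1, 3.6, 0, 0, 0, 4],
    [0.3, -0.1, 3.6, 0, 0, 0, 4],
    [0.3, -0.1, 3.6, 0, 0, 0, 4],
    [0.3, -0.1, 3.6, 0, 0, 0, 4],
    [0.3, -0.1, 3.6, 0, 0, 0, 4]
  ]
}}

```text
clock: 5.23
eef_pos: [0.5097, 0.1484, 0.0468]
tool_rot: [0.546, 0.838, -0.002, 0.0]
ft_force: [-2.2, -4.4, 0.3]
grip_width: 0.0258
grasp_force: 1.9
```

>>> {"op": "move_arm", "data": {
  "deltas": [
    [0.3, -0.1, 3.6, 0, 0, 0, 4],
    [0.3, -0.1, 3.6, 0, 0, 0, 4],
    [0.3, -0.1, 3.6, 0, 0, 0, 4],
    [0.3, -0.1, 3.6, 0, 0, 0, 4],
    [0.3, -0.1, 3.6, 0, 0, 0, 4],
    [0.3, -0.1, 2.7, 0, 0, 0, 3],
    [0.3, 0, 0, 0, 0, 0, 0]
  ]
}}

```text
clock: 5.82
eef_pos: [0.5298, 0.1537, 0.0466]
tool_rot: [0.701, 0.713, -0.001, -0.0]
ft_force: [-3.3, -1.3, 1.5]
grip_width: 0.0258
grasp_force: 1.3
```

```bash
python3 - <<'E'
from h import *
o=bot.get_obs(); e=o["eef_pos"]; print(o["clock"],e,o["ft_force"],np.degrees(np.arctan2(e[1]-.102,e[0]-.531)),np.hypot(e[1]-.102,e[0]-.531))
w=bot.camera("wrist"); s=bot.camera("scene")
cv2.imwrite("pics/m2.png",np.hstack([cv2.resize(w,(400,300)),cv2.resize(s[185:275,240:360],(400,300),interpolation=cv2.INTER_CUBIC)]))
E
```

```text
5.8167 [0.5298393  0.15368643 0.04659808] [-3.25631243 -1.25900166  1.46304339] 91.28645409493632 0.05169946096837378
```

View pics/m2.png

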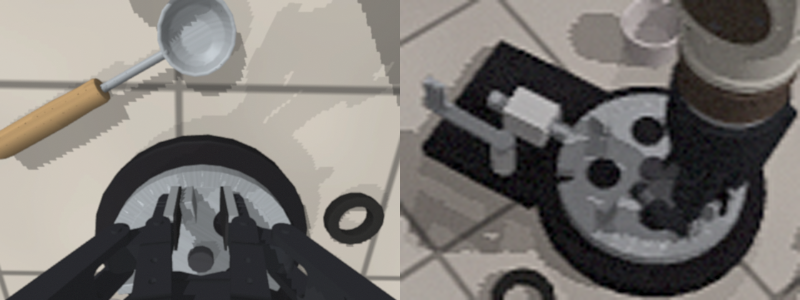

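>>> {"op": "move_arm", "data": {
  "deltas": [
    [0.3, -0.1, 1.8, 0, 0, 0, 2],
    [0.3, 0, 1.8, 0, 0, 0, 2],
    [0.3, -0.1, 1.8, 0, 0, 0, 2],
    [0.3, 0, 1.8, 0, 0, 0, 2],
    [0.3, -0.1, 1.8, 0, 0, 0, 2],
    [0.3, 0, 1.8, 0, 0, 0, 2],
    [0.3, -0.1, 1.8, 0, 0, 0, 2],
    [0.3, 0, 1.8, 0, 0, 0, 2],
    [0.3, 0, 1.8, 0, 0, 0, 2]
  ]
}}

```text
clock: 6.67
eef_pos: [0.5448, 0.1521, 0.0463]
tool_rot: [0.804, 0.595, -0.001, -0.001]
ft_force: [-5.3, -0.6, 2.6]
grip_width: 0.0258
grasp_force: 2.1
```

>>> {"op": "move_arm", "data": {
  "deltas": [
    [0.3, 0, 0.9, 0, 0, 0, 1],
    [0.3, 0, 0.9, 0, 0, 0, 1],
    [0.3, 0, 0.9, 0, 0, 0, 1]
  ]
}}

```text
clock: 6.92
eef_pos: [0.5484, 0.1514, 0.0463]
tool_rot: [0.819, 0.573, -0.0, -0.0]
ft_force: [-3.9, -1.8, 0.8]
grip_width: 0.0255
grasp_force: 1.9
```

>>> {"op": "move_arm", "data": {
  "deltas": [
    [0.3, 0, 0.9, 0, 0, 0, 1],
    [0.3, 0, 0.9, 0, 0, 0, 1]
  ]
}}

```text
clock: 7.08
eef_pos: [0.5504, 0.1508, 0.0463]
tool_rot: [0.829, 0.559, -0.0, -0.0]
ft_force: [-5.4, -1.9, 2.0]
grip_width: 0.0257
grasp_force: 2.1
```

```bash
python3 - <<'E'
from h import *
o=bot.get_obs(); e=o["eef_pos"]; print(o["clock"],e,o["ft_force"],np.degrees(np.arctan2(e[1]-.102,e[0]-.531)),np.hypot(e[1]-.102,e[0]-.531))
s=bot.camera("scene")
cv2.imwrite("pics/m3.png",cv2.resize(s[200:260,250:330],(640,480),interpolation=cv2.INTER_CUBIC))
E
```

```text
7.0833 [0.55038995 0.15076337 0.04630332] [-5.41262765 -1.93705451  1.96834419] 68.31557079628973 0.05247701267162556
```

View pics/m3.png

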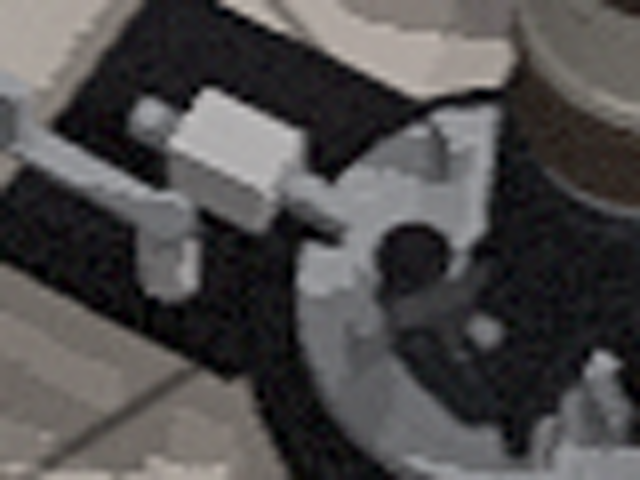

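The plunger nose at about (320,210) has reached the dark notch at about (325,235). I'll continue in small steps and watch the force.

>>> {"op": "move_arm", "data": {
  "deltas": [
    [0.3, 0, 0.7, 0, 0, 0, 0.8],
    [0.3, 0, 0.7, 0, 0, 0, 0.8]
  ]
}}

```text
clock: 7.3
eef_pos: [0.5516, 0.1503, 0.0463]
tool_rot: [0.837, 0.547, -0.0, -0.0]
ft_force: [-5.2, -1.5, 2.9]
grip_width: 0.0256
grasp_force: 2.2
```

>>> {"op": "move_arm", "data": {
  "deltas": [
    [0.3, 0, 0.7, 0, 0, 0, 0.8],
    [0.3, 0, 0.7, 0, 0, 0, 0.8]
  ]
}}

```text
clock: 7.47
eef_pos: [0.5528, 0.1497, 0.0463]
tool_rot: [0.844, 0.536, -0.0, -0.0]
ft_force: [-6.1, -0.6, 2.6]
grip_width: 0.0255
grasp_force: 2.3
```

>>> {"op": "move_arm", "data": {
  "deltas": [
    [0.3, 0, 0.7, 0, 0, 0, 0.8],
    [0.3, 0, 0.7, 0, 0, 0, 0.8]
  ]
}}

```text
clock: 7.63
eef_pos: [0.5541, 0.1492, 0.0462]
tool_rot: [0.852, 0.524, -0.0, -0.0]
ft_force: [-5.2, -1.0, 0.9]
grip_width: 0.0256
grasp_force: 1.9
```

>>> {"op": "move_arm", "data": {
  "deltas": [
    [0.3, 0, 0.7, 0, 0, 0, 0.8]
  ]
}}

```text
clock: 7.72
eef_pos: [0.5553, 0.1489, 0.0463]
tool_rot: [0.856, 0.518, 0.0, -0.0]
ft_force: [-2.9, -0.7, 0.5]
grip_width: 0.0256
grasp_force: 1.2
```

```bash
python3 - <<'E'
from h import *
o=bot.get_obs(); e=o["eef_pos"]; print(o["clock"],e,o["ft_force"],np.degrees(np.arctan2(e[1]-.102,e[0]-.531)),np.hypot(e[1]-.102,e[0]-.531))
s=bot.camera("scene"); d=bot.camera("side")
f=lambda i:cv2.resize(i,(400,300),interpolation=cv2.INTER_CUBIC)
cv2.imwrite("pics/m4.png",np.vstack([np.hstack([f(cv2.imread("pics/m3.png")),f(s[200:260,250:330])]),np.hstack([f(cv2.imread("pics/side.png")[190:265,230:330]),f(d[190:265,230:330])])]))
E
```

```text
7.7167 [0.55529434 0.14889719 0.04628159] [-2.92345414 -0.65590664  0.46429618] 62.61430704390615 0.052816302491820295
```

View pics/m4.png

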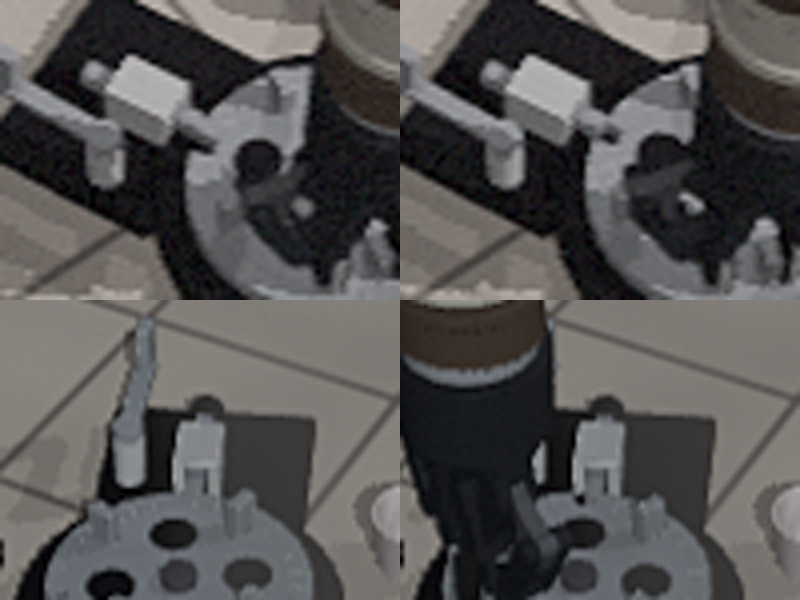

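The notch is now right at the nose at about (600,125), and the force has dropped, which fits the nose starting to drop in. I'll go on in single rows.

>>> {"op": "move_arm", "data": {
  "deltas": [
    [0.3, 0, 0.5, 0, 0, 0, 0.5]
  ]
}}

```text
clock: 7.9
eef_pos: [0.5566, 0.1488, 0.0464]
tool_rot: [0.858, 0.514, 0.001, 0.0]
ft_force: [-1.8, -0.9, -0.5]
grip_width: 0.0255
grasp_force: 0.7
```

>>> {"op": "move_arm", "data": {
  "deltas": [
    [0.3, 0, 0.5, 0, 0, 0, 0.5]
  ]
}}

```text
clock: 7.98
eef_pos: [0.5571, 0.1486, 0.0465]
tool_rot: [0.86, 0.51, 0.001, 0.0]
ft_force: [0.2, 0.5, -1.6]
grip_width: 0.0254
grasp_force: 0.5
```

>>> {"op": "move_arm", "data": {
  "deltas": [
    [0.3, 0, 0.5, 0, 0, 0, 0.5]
  ]
}}

```text
clock: 8.07
eef_pos: [0.5576, 0.1483, 0.0465]
tool_rot: [0.862, 0.506, 0.001, 0.0]
ft_force: [-0.5, 0.8, -0.8]
grip_width: 0.0257
grasp_force: 0.4
```

The force has fallen to about zero, so the disc seems to have moved ahead with the plunger. I'll look to confirm.

```bash
python3 - <<'E'
from h import *
s=bot.camera("scene"); d=bot.camera("side")
f=lambda i:cv2.resize(i,(400,300),interpolation=cv2.INTER_CUBIC)
cv2.imwrite("pics/s5.png",s)
a=cv2.imread("pics/scene.png")
cv2.imwrite("pics/m5.png",np.vstack([np.hstack([f(a[200:245,255:315]),f(s[200:245,255:315])]),np.hstack([f(cv2.imread("pics/side.png")[205:250,250:310]),f(d[205:250,250:310])])]))
E
```

```text
(no output)
```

View pics/m5.png

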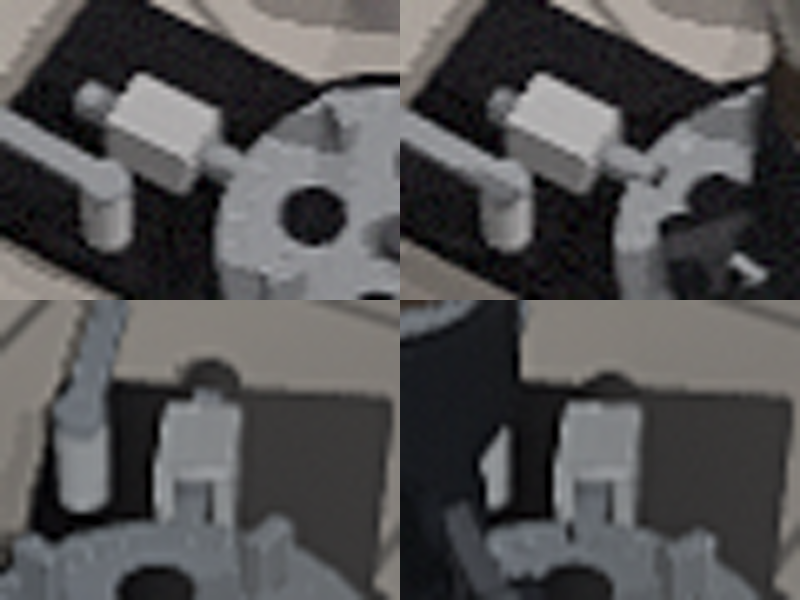

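The knob has moved in by several mm towards the bracket and the nose is in the notch. A light feel will confirm that the disc is blocked.

>>> {"op": "move_arm", "data": {
  "deltas": [
    [0.3, 0, 0.5, 0, 0, 0, 0.5],
    [0.3, 0, 0, 0, 0, 0, 0]
  ]
}}

```text
clock: 8.33
eef_pos: [0.5576, 0.1479, 0.0466]
tool_rot: [0.864, 0.503, 0.001, 0.0]
ft_force: [-0.1, 0.6, 0.4]
grip_width: 0.0257
grasp_force: 0.1
```

>>> {"op": "move_arm", "data": {
  "deltas": [
    [0.3, 0, 0.5, 0, 0, 0, 0.5],
    [0.3, 0, 0, 0, 0, 0, 0]
  ]
}}

```text
clock: 8.5
eef_pos: [0.5576, 0.1477, 0.0465]
tool_rot: [0.867, 0.499, 0.0, -0.0]
ft_force: [-0.9, 1.1, 1.9]
grip_width: 0.0254
grasp_force: 0.5
```

>>> {"op": "move_arm", "data": {
  "deltas": [
    [0.3, 0, 0.5, 0, 0, 0, 0.5],
    [0.3, 0, 0, 0, 0, 0, 0]
  ]
}}

```text
clock: 8.67
eef_pos: [0.5576, 0.1476, 0.0465]
tool_rot: [0.869, 0.495, 0.0, -0.0]
ft_force: [-1.0, 1.6, 1.4]
grip_width: 0.0256
grasp_force: 1.2
```

>>> {"op": "move_arm", "data": {
  "deltas": [
    [0.3, 0, 0.5, 0, 0, 0, 0.5],
    [0.3, 0, 0, 0, 0, 0, 0]
  ]
}}

```text
clock: 8.83
eef_pos: [0.558, 0.1473, 0.0464]
tool_rot: [0.871, 0.492, -0.0, -0.0]
ft_force: [-2.7, 3.2, 3.1]
grip_width: 0.0256
grasp_force: 1.7
```

>>> {"op": "move_arm", "data": {
  "deltas": [
    [0.3, 0, 0.5, 0, 0, 0, 0.5],
    [0.3, 0, 0, 0, 0, 0, 0]
  ]
}}

```text
clock: 9.0
eef_pos: [0.5586, 0.1469, 0.0464]
tool_rot: [0.873, 0.488, 0.0, -0.0]
ft_force: [-2.4, 2.0, 2.4]
grip_width: 0.0257
grasp_force: 1.6
```

>>> {"op": "move_arm", "data": {
  "deltas": [
    [0.3, 0, 0.5, 0, 0, 0, 0.5],
    [0.3, 0, 0, 0, 0, 0, 0]
  ]
}}

```text
clock: 9.17
eef_pos: [0.5589, 0.1466, 0.0463]
tool_rot: [0.875, 0.484, -0.0, -0.0]
ft_force: [-2.6, 2.4, 2.6]
grip_width: 0.0258
grasp_force: 2.1
```

>>> {"op": "move_arm", "data": {
  "deltas": [
    [0.3, 0, 0.5, 0, 0, 0, 0.5],
    [0.3, 0, 0, 0, 0, 0, 0]
  ]
}}

```text
clock: 9.33
eef_pos: [0.5589, 0.1465, 0.0463]
tool_rot: [0.877, 0.48, -0.0, -0.001]
ft_force: [-3.7, 3.3, 4.5]
grip_width: 0.0255
grasp_force: 2.8
```

```bash
python3 - <<'E'
from h import *
s=bot.camera("scene"); d=bot.camera("side")
f=lambda i:cv2.resize(i,(400,300),interpolation=cv2.INTER_CUBIC)
a=cv2.imread("pics/s5.png")
cv2.imwrite("pics/m6.png",np.vstack([np.hstack([f(a[200:245,255:315]),f(s[200:245,255:315])]),np.hstack([f(cv2.imread("pics/side.png")[205:250,250:310]),f(d[205:250,250:310])])]))
E
```

```text
(no output)
```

View pics/m6.png

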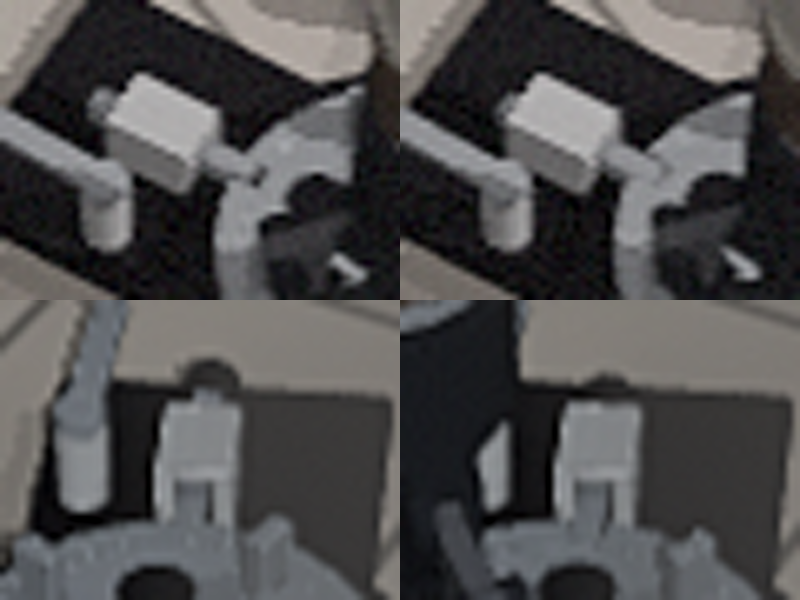

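The plunger is now fully home: the nose fills the notch, the knob is against the bracket, and the disc is stalled at a light force. I'll back off and lift.

>>> {"op": "move_arm", "data": {
  "deltas": [
    [0.3, 0, -3, 0, 0, 0, 0],
    [0.3, 0, -3, 0, 0, 0, 0],
    [0.3, 0, 0, -10, 0, 0, 0],
    [0.3, 0, 0, -25, 0, 0, 0],
    [0.3, 0, 0, -30, 0, 0, 0],
    [0, 0, 0, -25, 0, 0, -7],
    [0, 0, 0, 0, 0, 0, -7],
    [0, 0, 0, 0, 0, 0, -7],
    [0, 0, 0, 0, 0, 0, -7],
    [0, 0, 0, 0, 0, 0, -7]
  ]
}}

```text
clock: 10.27
eef_pos: [0.5553, 0.149, 0.1375]
tool_rot: [0.69, 0.724, 0.001, 0.001]
ft_force: [0.3, 0.3, 0.0]
grip_width: 0.0002
grasp_force: 0.0
```

>>> {"op": "move_arm", "data": {
  "deltas": [
    [0, 0, 0, 0, 0, 0, -7],
    [0, 0, 0, 0, 0, 0, -7],
    [0, 0, 0, 0, 0, 0, -7],
    [0, 0, 0, 0, 0, 0, 0],
    [0, 0, 0, 0, 0, 0, 0]
  ]
}}

```text
clock: 10.68
eef_pos: [0.5549, 0.1491, 0.1369]
tool_rot: [0.55, 0.835, 0.0, 0.001]
ft_force: [-0.3, 0.1, 0.5]
grip_width: -0.0
grasp_force: 0.0
```

```bash
python3 - <<'E'
from h import *
o=bot.get_obs(); M=R.from_quat(o["tool_rot"]).as_matrix(); e=np.array(o["eef_pos"])
print(o["clock"],e,M.round(3).tolist(),o["joint_pos"][5],o["grip_width"])
c=bot.calibration("wrist"); w=bot.camera("wrist"); cv2.imwrite("pics/w6.png",w)
# refine yaw/tab
for q in ["lever_tab","spindle_top"]:
  print(q,[(round(k["conf"],2),k["rect"],cen(k).round(1).tolist()) for k in bot.outline_of(q,"wrist")[:1]])
print("pred C",proj(c,[.531,.102,.042]),"tab",proj(c,[.633,-.034,.078]),"piv",proj(c,[.610,.0215,.052]))
E
```

```text
10.6833 [0.55494398 0.14914623 0.13687583] [[-0.394, 0.919, 0.001], [0.919, 0.394, -0.0], [-0.001, 0.001, -1.0]] 1.4288118710650253 -1.4177952513676452e-05
lever_tab [(0.59, [272.2, 365.4, 16.7, 19.8], [280.4, 375.7])]
spindle_top [(0.97, [123.6, 136.5, 212.4, 251.4], [233.1, 207.5])]
pred C [228.24837756 258.30735348] tab [280.54990512 459.92851394] piv [281.38885133 377.00895319]
```

View pics/w6.png

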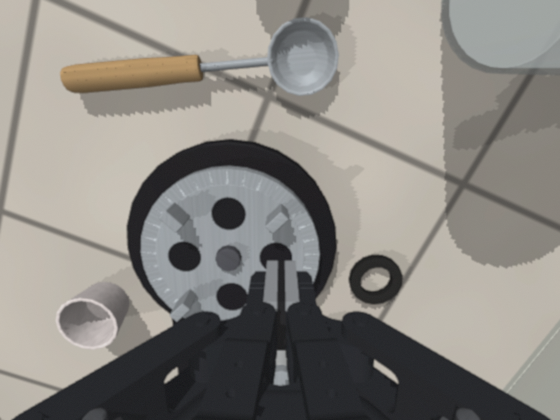

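The spindle at (229,258) and the pivot at (281,373) match the predictions. I'll go to the lever tab's open side.

>>> {"op": "move_arm", "data": {
  "deltas": [
    [0, -30, 6, 0, 0, 0, 0],
    [0, -40, 6, 0, 0, 0, 0],
    [0, -40, 6, 0, 0, 0, 0],
    [0, -40, 6, 0, 0, 0, 0],
    [0, -30, 6, 0, 0, 0, 0],
    [0, -19, 0, 0, 0, 0, 0],
    [0, 0, 0, 20, 0, 0, 0],
    [0, 0, 0, 20, 0, 0, 0],
    [0, 0, 0, 20, 0, 0, 0],
    [0, 0, 0, 8, 0, 0, 0]
  ]
}}

```text
clock: 11.67
eef_pos: [0.6591, -0.0217, 0.0649]
tool_rot: [0.55, 0.835, -0.001, -0.002]
ft_force: [-0.5, 0.5, -0.5]
grip_width: 0.0003
grasp_force: 0.0
```

>>> {"op": "move_arm", "data": {
  "deltas": [
    [0, 0, 0, 0, 0, 0, 0],
    [0, 0, -3, 0, 0, 0, 0],
    [0, 0, -3, 0, 0, 0, 0],
    [0, 0, -2, 0, 0, 0, 0]
  ]
}}

```text
clock: 12.0
eef_pos: [0.6544, -0.0245, 0.0701]
tool_rot: [0.549, 0.836, 0.001, 0.001]
ft_force: [0.7, -0.1, -0.2]
grip_width: 0.0004
grasp_force: 0.0
```

```bash
python3 - <<'E'
from h import *
o=bot.get_obs(); M=R.from_quat(o["tool_rot"]).as_matrix(); e=np.array(o["eef_pos"])
d=e[:2]-[.610,.0215]; print(o["clock"],e,o["ft_force"],"pivot-rel tool",(M.T@np.r_[d,0]*1000).round(1),np.degrees(np.arctan2(M[1,0],M[0,0])))
s=bot.camera("scene");
f=lambda i:cv2.resize(i,(640,480),interpolation=cv2.INTER_CUBIC)
cv2.imwrite("pics/m7.png",f(s[170:260,220:340]))
E
```

```text
12.0 [ 0.65442623 -0.0244888   0.07012531] [ 0.73180661 -0.14639208 -0.18448486] pivot-rel tool [-59.8  22.5   0.1] 113.39846734043331
```

View pics/m7.png

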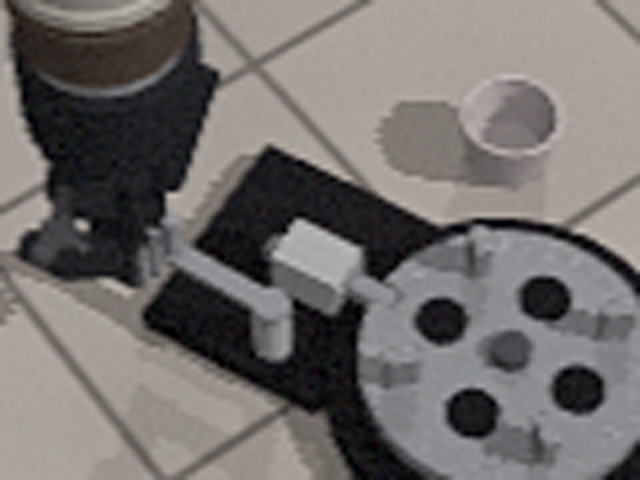

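The closed fingers are beside the tab at about (160,250), on the open side. I'll sweep about the pivot.

>>> {"op": "move_arm", "data": {
  "deltas": [
    [0, -1.4, -4.2, 0, 0, 0, 4],
    [0, -1.4, -4.2, 0, 0, 0, 4],
    [0, -1.4, -4.2, 0, 0, 0, 4],
    [0, -1.4, -4.2, 0, 0, 0, 4],
    [0, -1.4, -4.2, 0, 0, 0, 4],
    [0, -1.4, -4.2, 0, 0, 0, 4],
    [0, -1.4, -4.2, 0, 0, 0, 4],
    [0, -1.4, -4.2, 0, 0, 0, 4],
    [0, -1.4, -4.2, 0, 0, 0, 4],
    [0, -1.4, -4.2, 0, 0, 0, 4]
  ]
}}

```text
clock: 12.88
eef_pos: [0.6152, -0.0421, 0.0698]
tool_rot: [0.803, 0.596, 0.001, 0.001]
ft_force: [1.8, -0.6, -0.7]
grip_width: 0.0003
grasp_force: 0.7
```

>>> {"op": "move_arm", "data": {
  "deltas": [
    [0, -1.4, -4.2, 0, 0, 0, 4],
    [0, -1.4, -4.2, 0, 0, 0, 4],
    [0, -1.4, -4.2, 0, 0, 0, 4],
    [0, -1.4, -4.2, 0, 0, 0, 4],
    [0, -1.4, -4.2, 0, 0, 0, 4],
    [0, -1.4, -4.2, 0, 0, 0, 4],
    [0, -1.4, -4.2, 0, 0, 0, 4],
    [0, -1.4, -4.2, 0, 0, 0, 4],
    [0, -1.4, -4.2, 0, 0, 0, 4]
  ]
}}

```text
clock: 13.63
eef_pos: [0.5769, -0.0329, 0.0697]
tool_rot: [0.948, 0.319, 0.001, 0.001]
ft_force: [1.4, -1.0, 0.1]
grip_width: 0.0
grasp_force: 0.7
```

```bash
cat > st.py <<'E'
from h import *
o=bot.get_obs(); M=R.from_quat(o["tool_rot"]).as_matrix(); e=np.array(o["eef_pos"])
d=e[:2]-[.610,.0215]; print(o["clock"],e,o["ft_force"],"pivot-rel tool",(M.T@np.r_[d,0]*1000).round(1),np.degrees(np.arctan2(M[1,0],M[0,0])),o["joint_pos"][5])
E
python3 st.py
```

```text
13.6333 [ 0.57689182 -0.03291088  0.06974037] [ 1.35836601 -1.01957461  0.07059803] pivot-rel tool [-59.3  23.3  -0. ] 37.17411598032459 2.436324156042425
```

>>> {"op": "move_arm", "data": {
  "deltas": [
    [0, -1.4, -4.2, 0, 0, 0, 4],
    [0, -1.4, -4.2, 0, 0, 0, 4],
    [0, -0.7, -2.1, 0, 0, 0, 2],
    [0, -0.7, -2.1, 0, 0, 0, 2]
  ]
}}

```text
clock: 13.97
eef_pos: [0.5663, -0.0246, 0.0697]
tool_rot: [0.976, 0.219, 0.001, 0.001]
ft_force: [0.2, -1.4, 0.6]
grip_width: -0.0004
grasp_force: 0.7
```

>>> {"op": "move_arm", "data": {
  "deltas": [
    [0, -0.4, -1, 0, 0, 0, 1],
    [0, -0.4, -1, 0, 0, 0, 1],
    [0, -0.4, -1, 0, 0, 0, 1]
  ]
}}

```text
clock: 14.22
eef_pos: [0.564, -0.0221, 0.0692]
tool_rot: [0.981, 0.194, 0.001, 0.0]
ft_force: [0.8, -1.9, 0.1]
grip_width: -0.0005
grasp_force: 0.7
```

>>> {"op": "move_arm", "data": {
  "deltas": [
    [0, -0.4, -1, 0, 0, 0, 1],
    [0, -0.4, -1, 0, 0, 0, 1]
  ]
}}

```text
clock: 14.38
eef_pos: [0.5623, -0.0203, 0.0687]
tool_rot: [0.984, 0.176, 0.001, 0.0]
ft_force: [1.1, -1.6, 0.9]
grip_width: 0.0004
grasp_force: 0.6
```

>>> {"op": "move_arm", "data": {
  "deltas": [
    [0, -0.4, -1, 0, 0, 0, 1],
    [0, -0.4, -1, 0, 0, 0, 1]
  ]
}}

```text
clock: 14.55
eef_pos: [0.5608, -0.0189, 0.0684]
tool_rot: [0.987, 0.159, 0.0, 0.0]
ft_force: [2.8, -3.4, 1.1]
grip_width: -0.0001
grasp_force: 2.2
```

```bash
python3 st.py
```

```text
14.55 [ 0.56078315 -0.01885578  0.06844795] [ 2.83507057 -3.41247455  1.12165381] pivot-rel tool [-59.4  22.9  -0. ] 18.305017822531024 2.7887615273172797
```

Force is starting to rise at the expected stop angle. I'll press on a little, without turning.

>>> {"op": "move_arm", "data": {
  "deltas": [
    [0, 0, -1, 0, 0, 0, 0],
    [0, 0, 0, 0, 0, 0, 0]
  ]
}}

```text
clock: 14.72
eef_pos: [0.5608, -0.0188, 0.0685]
tool_rot: [0.987, 0.16, 0.001, 0.001]
ft_force: [3.2, -4.3, 0.5]
grip_width: 0.0002
grasp_force: 2.5
```

>>> {"op": "move_arm", "data": {
  "deltas": [
    [0, 0, -1, 0, 0, 0, 0],
    [0, 0, 0, 0, 0, 0, 0]
  ]
}}

```text
clock: 14.88
eef_pos: [0.5608, -0.0187, 0.0686]
tool_rot: [0.987, 0.159, 0.001, 0.002]
ft_force: [3.3, -6.3, 0.8]
grip_width: 0.0001
grasp_force: 3.6
```

>>> {"op": "move_arm", "data": {
  "deltas": [
    [0, 0, -1, 0, 0, 0, 0],
    [0, 0, 0, 0, 0, 0, 0]
  ]
}}

```text
clock: 15.05
eef_pos: [0.5607, -0.0185, 0.0686]
tool_rot: [0.987, 0.159, 0.001, 0.003]
ft_force: [3.0, -8.2, 0.2]
grip_width: -0.0003
grasp_force: 4.6
```

The lever is at its stop, stalled with about 8 N. I'll back off and lift clear.

>>> {"op": "move_arm", "data": {
  "deltas": [
    [0, 0, 4, 0, 0, 0, 0],
    [0, 0, 10, 0, 0, 0, 0],
    [0, 0, 10, 0, 0, 0, 0],
    [0, 0, 0, -25, 0, 0, 0],
    [0, 0, 0, -35, 0, 0, 0],
    [0, 0, 0, -35, 0, 0, 0],
    [0, -35, 0, -35, 0, 0, 0],
    [0, -35, 0, 0, 0, 0, 0],
    [0, -35, 0, 0, 0, 0, 0],
    [0, 0, 0, 0, 0, 0, 0]
  ]
}}

```text
clock: 15.88
eef_pos: [0.4653, -0.0711, 0.1919]
tool_rot: [0.987, 0.159, -0.004, -0.001]
ft_force: [-1.1, 0.7, -0.5]
grip_width: 0.0001
grasp_force: 0.0
```

```bash
python3 st.py; python3 - <<'E'
from h import *
for n in ["scene","side"]:
    im=bot.camera(n); c=bot.calibration(n)
    print(n,"pred closed tab",proj(c,[.555,-.002,.07]).round(1),"lever mid",proj(c,[.583,.01,.052]).round(1))
    for q in ["lever_tab","notch","tasting_cup","rubber_ring","spoon"]:
        for k in bot.outline_of(q,n)[:1]: print(q,round(k["conf"],2),k["rect"],cen(k).round(1))
    # ascii-free check: bright extent of lever along predicted line
    cv2.imwrite(f"pics/end_{n}.png",im)
    P=np.array([.610,.0215])
    for a in (-157.2,-150,-140):
        v=np.array([np.cos(np.radians(a)),np.sin(np.radians(a))])
        print(a,[int(im[tuple(proj(c,[*(P+v*r),.052 if r<.05 else .076]).round().astype(int)[::-1])].mean()) for r in np.arange(.01,.075,.006)])
E
```

```text
15.8833 [ 0.46527141 -0.07108017  0.19190976] [-1.06393868  0.65060151 -0.49789641] pivot-rel tool [-166.4   42.6    1.1] 18.252742909014376 2.6717589896149585
scene pred closed tab [282.3 204.8] lever mid [276.1 217.5]
lever_tab 0.45 [264.7, 204.2, 21.2, 27.4] [276.  218.1]
notch 0.89 [286.3, 211.7, 54.3, 52.0] [314.5 237.9]
tasting_cup 0.75 [304.7, 185.4, 17.6, 18.9] [314.5 194.1]
rubber_ring 0.54 [266.8, 263.2, 19.1, 22.0] [276.2 275.4]
spoon 0.86 [344.4, 227.5, 38.0, 67.1] [364.7 267.7]
-157.2 [146, 143, 143, 142, 144, 141, 133, 82, 148, 147, 133]
-150 [146, 143, 143, 133, 140, 133, 143, 30, 26, 151, 156]
-140 [134, 127, 94, 130, 141, 110, 104, 24, 23, 19, 162]
side pred closed tab [287.  215.1] lever mid [273.5 220.6]
lever_tab 0.6 [257.3, 213.0, 35.1, 13.5] [277.3 221.4]
notch 0.68 [240.8, 238.9, 67.5, 49.7] [273.7 263.1]
tasting_cup 0.56 [322.8, 235.2, 24.4, 26.4] [334.1 246.7]
rubber_ring 0.79 [208.8, 246.3, 20.9, 17.0] [219.4 254.9]
spoon 0.85 [224.7, 309.2, 102.1, 20.9] [271.3 320.6]
-157.2 [106, 84, 82, 114, 127, 121, 102, 129, 113, 112, 122]
-150 [106, 84, 82, 78, 96, 90, 43, 125, 126, 125, 124]
-140 [64, 29, 27, 22, 26, 34, 44, 127, 125, 126, 126]
```

The lever lies on the predicted closed line, it stalled against its stop, and the bystanders have not moved. Handing in.

```bash
python3 -c "
from workcell import bot
print(bot.job_done())"
```

```text
the job is handed in; nothing more can be done
None
```

The job is handed in at about 16 s: the disc's notch is on the plunger and the plunger is in, the lever is swung over to its stop and released, and the things around show no movement in the camera checks.

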